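# Feed the inlay rack past the spring gate

### The job

Press the yellow bar beside the feed chute down with one fingertip so that the red gate drops fully out of the way, and, keeping it fully down, push the rack of cream inlay strips along the chute with the other fingertip until the whole rack is past the gate. Then let go of the bar so that the gate springs up behind the rack. Only push the rack: do not grip, lift or tip it, and leave everything else on the bench as it stands.

Things in the scene. Friction and masses are not known exactly. Their poses are not given: they have to be found in the camera images.
- chute: Wooden feed chute, white floor, open top, fixed. Origin on the bench under its centre line; +y = feed direction, -x = side of the yellow bar. Floor 40 mm above the bench, channel 70 mm wide, walls 6 mm thick rising to 52 mm above the bench. Floor runs from y -160 (open end) to the end stop's face at y +232; the gate crosses at y +90 mm.
- gate_line (a point): Fixed point: centre of the channel, on the floor top, in the middle of the 16 mm slot into which the gate drops (chute x 0, y +90, z +40 mm).
- gate (a joint): Angle (rad) of the red gate, a 5 mm plate across the channel on a hinge line along the feed direction at chute x +52, z +33 mm. 0 = shut, slanting up to 22 mm above the floor at the bar's side. Grows as the bar is pressed: flush with the floor at 0.27, out of the way from 0.31, level at 0.35, hard stop 0.43. A spring shuts it: about 3 N at the bar to start, 6 N at the stop.
- bar_back (a point): Back end (chute y -140) of the yellow press bar, middle of its top. The bar is rigid with the gate: a strip 30 mm wide, 6 thick, 275 long, parallel to the chute from here to bar_front; pressing anywhere along it works the gate. Shut: chute x -52, z +92 mm, tilted 0.35 rad (inner edge lower). Gate level: x -66, z +53, flat. At the stop: z +43.
- bar_front (a point): Front end of the yellow bar, past the gate (chute y +135 mm), middle of its top.
- rack: Rack to push: brown wood, cream strips, 110 mm long (its y, along the chute), 64 wide, 40 high, 0.25 to 0.5 kg, solid end walls 7 mm thick, full width and height. Origin: centre of underside. Starts in the chute before the gate; pushed face at its y -55 mm. Wholly past the gate when its origin is 58 mm or more beyond gate_line; meets the end stop at 87 mm beyond.
- spare_rack: Another rack of the same size in dark wood with grey-green strips, on the bench; to be left alone. Origin: centre of underside.
- glue_bottle: White bottle, 44 mm diameter, 100 mm high; leave alone. Origin: centre of underside.
- wax_jar: Amber jar with brass lid, 60 mm diameter, 55 mm high; leave alone. Origin: centre of underside.
- brass_weight: Brass weight with a knob, 40 mm diameter, 52 mm high; leave alone. Origin: centre of underside.
- sanding_block: Cork sanding block 45 x 85 x 28 mm; leave alone. Origin: centre of underside.
- palette_knife: Palette knife lying on the bench; leave alone.
- water_cup: White cup, 66 mm diameter, 85 mm high; leave alone. Origin: centre of underside.
Things that resemble listed ones, but are neither listed nor needed, are in the scene too. What is shaped like the rack but blue is not meant.

How it is judged (in metres and radians):
On the way, in this order (a step that is already met when the one before it is completed fails the run):
1. the gate is held down out of the way while the rack is still before it (value of joint gate above 0.31 rad and y of rack in the frame of chute below 0.038 m), for 0.1 s.
2. the whole rack is past the gate, the gate still down (y of rack in the frame of chute above 0.146 m and value of joint gate above 0.25 rad), for 0.05 s.
3. the gate has sprung up behind the rack (y of rack in the frame of chute above 0.146 m and value of joint gate below 0.04 rad), for 0.2 s.
At the end, for the whole second after the job is handed in: The rack lies flat on the chute floor between the gate and the end stop, its back end clear of the gate (origin at least 56 mm beyond the gate line), at rest, and the gate is up again (below 0.04 rad) (all of step 3 and y of rack in the frame of chute below 0.185 m and z of rack in the frame of chute between 0.036 and 0.044 m and angle between rack's own z axis and vertical below 0.06 rad and angle between the y axis of rack and the y axis of chute, either way round below 0.12 rad and linear speed of rack below 0.01 m/s); the robot touches nothing.
It fails at once if the gate was not held down while the rack was over it (y of rack in the frame of chute between 0.04 and 0.143 m and value of joint gate below 0.31 rad).
It fails at once if the rack was lifted off the chute floor or tipped (z of rack in the frame of chute above 0.052 m or angle between rack's own z axis and vertical above 0.2 rad).
It fails at once if something else on the bench was moved (distance of any of spare_rack, glue_bottle, wax_jar, brass_weight, sanding_block, palette_knife, water_cup from where it was at the start of the episode above 0.015 m).
It also fails if it takes over 45 s, if anything falls off the work surface, if the arm or the gripper's body presses on something with over 40 N, if the wrist force passes 120 N, or if a joint passes its speed limit or range.

### The arm

A 6-joint arm with a two-finger parallel gripper is mounted at the origin on the work surface. World frame = base frame: x ahead of the robot, y to its left, z up, the work surface at z = 0. Lengths are in mm, angles in degrees, forces in N, time in s.
With the tool pointing down it reaches from about 250 to 775 mm from the base axis. Payload 4 kg.
Tool frame: the origin (TCP) lies midway between the tips of the shut fingers; the grasp point (between the pads) lies 19 mm behind it; z points along the fingers, y is the line along which they close (so a half turn about z gives the same grasp; the last joint's range is limited). The gripper opens to 85 mm and grips with 20 to 120 N. Pads are 22 mm wide; open, the fingers measure 114 mm over their backs; the gripper's body (76 mm by 85 mm) begins 54 mm behind the grasp point. The pads swing forward as they close: fully open they stand 13 mm farther back than shut.
Start: joints at [65.254, 4.996, 78.535, -0, 96.463, -5.907], TCP at [177.608, 520.551, 231.341] pointing down, gripper open.
Joint ranges: [-177.83, 177.83], [-43.37, 116.18], [15.69, 146.23], [-61.86, 241.86], [9.47, 152.12], [-147.06, 147.06]. Speed limits (degrees/s): [159.86, 159.86, 180, 180, 180, 180].

### API

Orientations are given as a 3x3 rotation matrix whose columns are the frame's x, y, z axes.
In Python, from plant import ctrl gives the robot as it stands.
- The arm moves only by the tool step_arm, never from a script. Its argument "plan" is a list of rows, each a list of 6 numbers: the shift along the world's x, y, z in m, then the turn, a rotation vector about the world's x, y, z in rad. A call has 1 to 5 rows; each row is the pose to reach, as a shift and turn from the pose commanded when the call began; what a row does not reach only later rows make up. A row lasts 1/12 s, in which the tool goes at most 41.7 mm and 7.16 degrees, less where a joint would pass 70% of its speed; a pose out of reach is approached as far as the arm can. A call with a gripper value outside its range is refused whole. "fingers" is the opening, from 0 (shut) to 1 (fully open), set as the call begins (left out, the last holds). The fingers move at their own pace and stop on an object; "newtons" is the grip in N (left out, the last holds). Time passes only in rows, so rows that repeat a pose let the fingers close. It gives the time, the measured TCP pose, the force, the opening and the grip force at its end, in the units of the state.
- ctrl.sense(): the state, without advancing time (a new reading comes with each control period).
- ctrl.grab_frame(name): name is "scene" or "top" or "wrist"; returns a dict with "frame" (420x560x3 uint8, red, green, blue), "range_z" (420x560 float32, mm along the optical axis (not along the pixel's ray), 0 where there is no reading), "fx", "fy", "cx", "cy" (pixels), "rvec" (rotation vector, rad) and "tvec" (3), from world to camera coordinates, as OpenCV has them; the wrist camera has in their place "tool_from_camera" (4x4, takes a point from camera to tool coordinates, whose origin is the TCP and whose axes are the flange's). Camera axes: x right, y down, z forward; pixel columns grow to the right and rows downward; lengths in mm; the calibration is good to about 2 mm. The wrist camera is an equidistant fisheye: a pixel r from the principal point sees the ray r / f radians off the axis. A picture is of the moment at which its call begins: read the wrist's pose just before it.
- ctrl.job_done(): hands the job in; it is judged then, once.
Trained networks look in a picture, given as the dict that the camera call returned (one of the last four; its "shot" number tells which), for a name from the list of things; names that differ only in an ending like _2 or _b are one class to them, and where a whole thing is asked for, a point or a joint stands for the part that bears it (a point fixed in the world has none). Each returns a list of dicts, best first, with "p" (0 to 1); they miss things now and then, are a little off and sometimes report something else, mostly with a low value. They report only what shows in the picture. A call takes as long as a camera call. They do not tell look-alikes from the thing itself.
- ctrl.look_for(target, picture): "centre" ([row, column] in pixels, amid what is visible of it).
- ctrl.silhouettes(target, picture): "pixels" (420x560 bool, what is visible of it) and "centre" ([row, column] in pixels, amid what is visible of it).
- ctrl.mark_of(target, picture): "centre" ([row, column] in pixels: a listed point, or the origin of a listed thing).
The state is a dict: "time_s": time; "q": joint angles; "qvel": joint speeds; "joint_torque": joint torques, N m; "position": TCP position; "orientation": TCP orientation; "wrist_force": force on the tool from outside, world axes, zero at the start; "torque": the same for the moment, N m; "width": opening from 0.0 (shut) to 1.0 (fully open); "finger_force": force on a finger pad.
Only numpy, scipy, OpenCV 4.12 (cv2) and the standard library are available. Lean on these libraries where they do the work, as an engineer would, in place of code of your own. Each camera call takes 0.05 s, during which the arm holds its last target. There are 200 camera calls.

## Working session

There is one attempt and no reset: what is moved stays moved. The work goes in short steps, Python scripts to look and compute and a tool call to move; the robot and the scene stay as the last step left them, time stands still between calls to the robot, and variables do not carry over. Pictures are saved under pics/ and viewed, at most 10 in all, crops included, and the job is handed in when it is done.

Besides the shell and the picture viewer there is one more tool, called after ">>>" by a JSON object that holds its "name" and its "arguments". step_arm: Moves the arm, as the interface text tells. Its arguments: {"type":"object","properties":{"plan":{"type":"array"},"fingers":{"type":"number"},"newtons":{"type":"number"}},"required":["plan"]}

```bash
mkdir -p pics; ls; cat > h.py <<'E'
import numpy as np, cv2
from plant import ctrl
def world(p,r,c,z=None):
    R=cv2.Rodrigues(np.array(p["rvec"],float))[0];t=np.array(p["tvec"],float).ravel()
    if z is None: z=np.median(p["range_z"][int(r)-1:int(r)+2,int(c)-1:int(c)+2])
    X=np.array([(c-p["cx"])/p["fx"]*z,(r-p["cy"])/p["fy"]*z,z])
    return R.T@(X-t)
def cloud(p):
    rr,cc=np.mgrid[:420,:560];z=p["range_z"].astype(float)
    R=cv2.Rodrigues(np.array(p["rvec"],float))[0];t=np.array(p["tvec"],float).ravel()
    X=np.stack([(cc-p["cx"])/p["fx"]*z,(rr-p["cy"])/p["fy"]*z,z],-1)
    return (X-t)@R
def save(p,n): cv2.imwrite("pics/"+n,p["frame"][:,:,::-1])
E
python3 - <<'E'
from h import *
import pickle
np.set_printoptions(precision=1,suppress=True)
for n in("scene","top"):
    p=ctrl.grab_frame(n);save(p,n+"0.png");pickle.dump(p,open(n+".pkl","wb"))
    for t in("chute","rack","bar_back","bar_front","gate_line"):
        f=ctrl.mark_of(t,p)
        for d in f[:3]:print(n,t,round(d["p"],2),np.round(d["centre"]),world(p,*d["centre"]))
E
```

```text
pics
scene chute 0.8 [230. 260.] [619.4 -54.9  57.4]
scene rack 0.83 [274. 149.] [ 686.3 -343.5   29.3]
scene rack 0.69 [221. 257.] [585.3 -58.1  48.2]
scene rack 0.61 [172. 350.] [452.5 221.4  27.3]
scene bar_back 0.78 [195. 204.] [ 511.  -187.8   89. ]
scene bar_front 0.61 [197. 306.] [558.9  74.1  89.3]
scene gate_line 0.86 [226. 290.] [609.9  25.1  43.4]
top chute 0.6 [278. 438.] [ 391.5 -386.     3.3]
top chute 0.56 [206. 312.] [580.4 -56.7  52.8]
top chute 0.33 [163. 366.] [ 691.8 -204.6   57.2]
top rack 0.93 [210. 311.] [565.4 -52.3  72.4]
top rack 0.93 [266. 202.] [432.8 230.7  10.8]
top rack 0.65 [175. 415.] [ 665.8 -340.9   30.6]
top bar_back 0.72 [229. 366.] [ 511.4 -185.6   90.9]
top bar_front 0.78 [216. 259.] [564.7  82.3   6.6]
top gate_line 0.85 [197. 282.] [605.7  20.   47.5]
```

View pics/scene0.png

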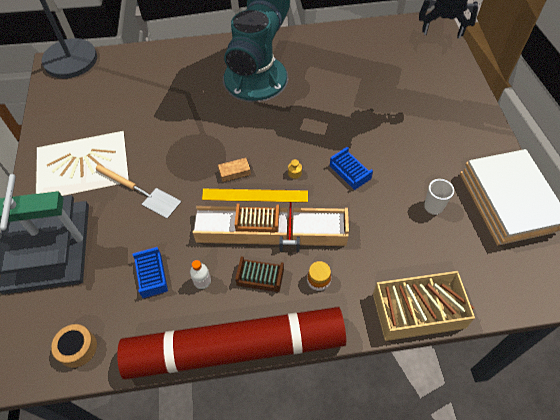

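View pics/top0.png

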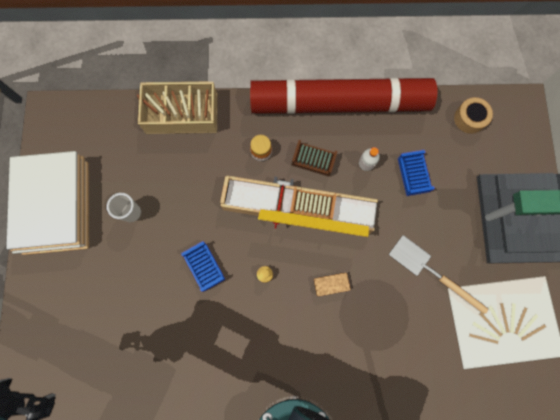

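Both views agree. The chute runs nearly along world +y: the right end in the top view (about row 212, col 375) is the open end, and the gate is at about (200, 282). The yellow bar is on the robot side, and the rack at (205, 313) sits before the gate. Next I'll fit the chute frame.

```bash
python3 - <<'E'
from h import *
import pickle
np.set_printoptions(precision=2,suppress=True)
for n in("top","scene"):
    p=pickle.load(open(n+".pkl","rb"));W=cloud(p);f=p["frame"].astype(int);hsv=cv2.cvtColor(p["frame"],cv2.COLOR_RGB2HSV)
    near=(W[...,0]>450)&(W[...,0]<700)&(W[...,1]>-260)&(W[...,1]<190)
    y=near&(hsv[...,0]>20)&(hsv[...,0]<32)&(hsv[...,1]>200)&(hsv[...,2]>150)&(W[...,2]>75)&(W[...,2]<110)
    P=W[y];m=P.mean(0);d=np.linalg.svd(P[:,:2]-m[:2],full_matrices=False)[2][0];d*=np.sign(d[1])
    ang=np.degrees(np.arctan2(-d[0],d[1]));s=(P[:,:2]-m[:2])@d
    mid=m[:2]+d*(np.percentile(s,.5)+np.percentile(s,99.5))/2
    ex=np.array([d[1],-d[0]]);o=mid+52*ex+2.5*d
    print(n,"bar n",len(P),"yaw",ang,"len",np.ptp(s),"z",m[2],"origin from bar",o)
    Q=(W[...,:2]-o);cx=Q@ex;cy=Q@d
    wall=near&(abs(W[...,2]-52)<4)&(abs(cx)<60)&(abs(cy)<260)
    fl=near&(abs(W[...,2]-41)<4)&(abs(cx)<60)&(f.min(-1)>140)
    for k,nm in((wall,"wall"),(fl,"floor")):
        print(nm,k.sum(),"cx",np.percentile(cx[k],[1,5,50,95,99]),"cy",np.percentile(cy[k],[1,5,95,99]))
    r=near&(W[...,2]>68)&(W[...,2]<86)&(abs(cx)<36)&(hsv[...,1]>30)&(abs(cy)<90)
    print("rack",r.sum(),np.percentile(cx[r],[1,50,99]),np.percentile(cy[r],[1,3,50,97,99]),"z",np.median(W[...,2][r]))
s=ctrl.sense();print(s["position"],s["orientation"],s["width"],s["q"])
E
```

```text
top bar n 952 yaw -10.304615191075008 len 268.94110226251627 z 92.72227086275544 origin from bar [581.27 -63.32]
wall 853 cx [-40.31 -38.22  14.98  40.93  42.04] cy [-155.22 -128.29  220.59  232.47]
floor 2152 cx [-29.89 -25.08   3.64  33.58  36.04] cy [-156.52 -147.04  216.22  226.3 ]
rack 387 [-31.75  -1.2   31.1 ] [-48.72 -47.74   1.5   59.52  60.3 ] z 75.38041179446326
scene bar n 1143 yaw -10.33723375284185 len 273.55556003670176 z 91.33796278249463 origin from bar [585.   -63.55]
wall 935 cx [-41.53 -39.46  13.13  41.85  43.24] cy [-153.29 -130.37  219.59  232.38]
floor 1556 cx [-33.94 -30.27  -1.14  25.72  28.51] cy [-156.14 -147.04  216.38  227.12]
rack 297 [-30.17   3.2   33.24] [-49.08 -48.51   1.59  59.37  60.03] z 74.83224855314148
[177.62 520.55 231.37] [[-0.95  0.32  0.  ]
 [ 0.32  0.95  0.  ]
 [-0.    0.   -1.  ]] 1.0009718940698957 [65.25  4.99 78.53 -0.   96.46 -5.91]
```

>>> {"name": "step_arm", "arguments": {"plan": [[0.3625,-0.6525,-0.03,0,0,-1.424],[0.3625,-0.6525,-0.03,0,0,-1.424],[0.3625,-0.6525,-0.03,0,0,-1.424],[0.3625,-0.6525,-0.03,0,0,-1.424],[0.3625,-0.6525,-0.03,0,0,-1.424]], "fingers": 0.54}}

```text
time_s: 1.02
position: [279.1, 337.0, 223.0]
orientation: [[-0.574, 0.819, 0.001], [0.819, 0.574, 0.0], [-0.0, 0.001, -1.0]]
wrist_force: [1.5, -0.4, 0.4]
width: 0.537
finger_force: 0.0
```

>>> {"name": "step_arm", "arguments": {"plan": [[0.261,-0.469,-0.023,0,0,-0.8],[0.261,-0.469,-0.023,0,0,-0.8],[0.261,-0.469,-0.023,0,0,-0.8],[0.261,-0.469,-0.023,0,0,-0.8],[0.261,-0.469,-0.023,0,0,-0.8]]}}

```text
time_s: 1.43
position: [380.4, 154.9, 214.4]
orientation: [[0.014, 1.0, 0.002], [1.0, -0.014, 0.001], [0.001, 0.002, -1.0]]
wrist_force: [1.2, -0.1, 0.2]
width: 0.542
finger_force: 0.0
```

>>> {"name": "step_arm", "arguments": {"plan": [[0.16,-0.286,-0.013,0,0,-0.175],[0.16,-0.286,-0.013,0,0,-0.175],[0.16,-0.286,-0.013,0,0,-0.175],[0.16,-0.286,-0.013,0,0,-0.175],[0.16,-0.286,-0.013,0,0,-0.175]]}}

```text
time_s: 1.85
position: [482.2, -27.1, 206.1]
orientation: [[0.183, 0.983, 0.001], [0.983, -0.183, 0.0], [0.0, 0.001, -1.0]]
wrist_force: [1.4, 1.6, -0.4]
width: 0.54
finger_force: 0.0
```

>>> {"name": "step_arm", "arguments": {"plan": [[0.058,-0.105,-0.046,0,0,0],[0.058,-0.105,-0.046,0,0,0],[0.058,-0.105,-0.046,0,0,0],[0.058,-0.105,-0.046,0,0,0],[0.058,-0.105,-0.046,0,0,0]]}}

```text
time_s: 2.27
position: [539.1, -131.7, 157.4]
orientation: [[0.185, 0.983, -0.004], [0.983, -0.185, 0.001], [0.001, -0.004, -1.0]]
wrist_force: [-0.2, 0.3, -0.1]
width: 0.54
finger_force: 0.0
```

```bash
cat >> h.py <<'E'
a=np.radians(-10.3);O=np.array([583,-63.5]);EY=np.array([-np.sin(a),np.cos(a)]);EX=np.array([np.cos(a),np.sin(a)])
def ch(xy): q=np.asarray(xy)[...,:2]-O; return np.stack([q@EX,q@EY],-1)
E
python3 - <<'E'
from h import *
np.set_printoptions(precision=1,suppress=True)
s=ctrl.sense();P=np.array(s["position"]);Rt=np.array(s["orientation"]);print(P,ch(P))
p=ctrl.grab_frame("wrist");save(p,"wr1.png")
T=np.array(p["tool_from_camera"]);print(T,p["fx"],p["cx"],p["cy"])
z=p["range_z"].astype(float);rr,cc=np.mgrid[:420,:560]
u,v=cc-p["cx"],rr-p["cy"];r=np.hypot(u,v);th=r/p["fx"];k=np.tan(th)/np.maximum(r,1e-6)
X=np.stack([u*k*z,v*k*z,z],-1);X[(z<=0)|(th>1.4)]=np.nan
tool=X@T[:3,:3].T+T[:3,3]
W=tool@Rt.T+P
fin=(tool[...,2]>-30)&(tool[...,2]<8)&(abs(tool[...,1])<60)&(abs(tool[...,0])<20)
for sg in(-1,1):
    q=tool[fin&(sg*tool[...,1]>0)]
    if len(q):print("finger",sg,len(q),np.percentile(q,[1,50,99],axis=0))
C=ch(W)
for nm,k in(("bar",(abs(W[...,2]-92)<8)&(C[...,0]<-35)&(C[...,0]>-75)),("racktop",(abs(W[...,2]-78)<5)&(abs(C[...,0])<36)),("wall",(abs(W[...,2]-52)<3)&(abs(C[...,0])<55))):
    if k.sum():print(nm,k.sum(),np.percentile(C[k],[1,5,50,95,99],axis=0).T, np.median(W[...,2][k]))
t=ctrl.grab_frame("scene");save(t,"sc1.png")
E
```

```text
[ 539.1 -131.7  157.4] [-31. -75.]
[[  -0.    -0.9   -0.3   84.3]
 [   1.    -0.     0.     0.6]
 [  -0.    -0.3    0.9 -143.1]
 [   0.     0.     0.     1. ]] 325.19226210127806 279.27341802676716 208.27028166523021
finger -1 1058 [[ -8.9 -35.7 -29.8]
 [  8.5 -24.5 -19.3]
 [ 13.  -22.2  -3.9]]
finger 1 1050 [[ -9.2  23.4 -29.9]
 [  8.4  25.8 -19.9]
 [ 12.8  37.   -3.8]]
bar 13515 [[ -65.6  -63.9  -51.2  -38.   -36.8]
 [-135.2 -122.3  -17.4   67.4   75.5]] 93.01877875548223
racktop 5201 [[-29.1 -23.    1.   25.1  31.5]
 [-48.6 -46.9   2.3  58.9  60.5]] 75.09867591069698
wall 8349 [[ -37.5  -36.6    0.9   41.3   42.4]
 [-143.6 -113.1    3.    68.    88.5]] 51.43515304492608
```

View pics/wr1.png

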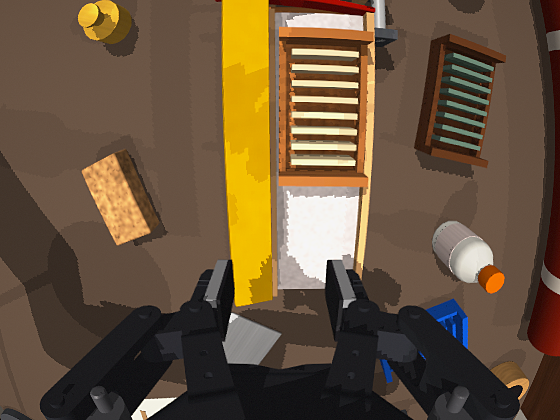

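The wrist view shows the left finger over the bar (about col 218), and the right finger over the channel behind the rack (col 340). The rack's pushed face is at row 183. The alignment is good, so I'll press down.

>>> {"name": "step_arm", "arguments": {"plan": [[0.001,0,-0.025,0,0,0],[0.001,0,-0.045,0,0,0],[0.001,0,-0.06,0,0,0],[0.001,0,-0.06,0,0,0]]}}

```text
time_s: 2.7
position: [538.3, -127.5, 97.4]
orientation: [[0.18, 0.984, -0.005], [0.984, -0.18, 0.002], [0.001, -0.005, -1.0]]
wrist_force: [-1.3, -0.5, 0.1]
width: 0.538
finger_force: 0.0
```

>>> {"name": "step_arm", "arguments": {"plan": [[0,0,-0.012,0,0,0],[0,0,-0.024,0,0,0],[0,0,-0.036,0,0,0],[0,0,-0.048,0,0,0],[0,0,-0.048,0,0,0]]}}

```text
time_s: 3.12
position: [539.9, -129.5, 50.7]
orientation: [[0.182, 0.983, -0.001], [0.983, -0.182, 0.0], [0.0, -0.001, -1.0]]
wrist_force: [-1.5, 1.0, 6.1]
width: 0.541
finger_force: 3.0
```

```bash
cat > m.py <<'E'
from h import *
import sys
np.set_printoptions(precision=1,suppress=True)
s=ctrl.sense();P=np.array(s["position"]);print(s["time_s"],P,ch(P),s["wrist_force"])
for n in("top","scene"):
    p=ctrl.grab_frame(n);W=cloud(p);hsv=cv2.cvtColor(p["frame"],cv2.COLOR_RGB2HSV);C=ch(W)
    b=(hsv[...,0]>20)&(hsv[...,0]<32)&(hsv[...,1]>200)&(hsv[...,2]>90)&(C[...,0]<-40)&(C[...,0]>-90)&(abs(C[...,1])<140)&(W[...,2]<110)&(W[...,2]>30)
    if b.sum():print(n,"bar",b.sum(),"x",np.percentile(C[b][:,0],[2,50,98]),"y",np.percentile(C[b][:,1],[2,98]),"z",np.percentile(W[b][:,2],[5,25,50,75,95]))
    r=(W[...,2]>68)&(W[...,2]<82)&(abs(C[...,0])<34)&(abs(C[...,1])<235)&(hsv[...,1]>30)&(hsv[...,2]>60)
    if r.sum():print(n,"rack",r.sum(),np.percentile(C[r][:,1],[2,98]))
    save(p,n+sys.argv[1]+".png")
E
python3 m.py 2
```

```text
3.1167 [ 539.9 -129.5   50.7] [-30.6 -72.6] [-1.5  1.   6.1]
top bar 725 x [-78.2 -66.2 -54.1] y [-132.1  127. ] z [49.7 52.  53.2 54.7 56.5]
top rack 272 [-24.3  60.3]
scene bar 802 x [-77.9 -62.7 -48.5] y [-134.3  131.9] z [49.6 52.  53.6 55.  57.1]
scene rack 342 [-48.7  60. ]
```

>>> {"name": "step_arm", "arguments": {"plan": [[0,0,-0.004,0,0,0],[0,0,-0.004,0,0,0],[0.0009,0.0049,-0.004,0,0,0],[0.0018,0.0098,-0.004,0,0,0],[0.0036,0.0197,-0.004,0,0,0]]}}

```text
time_s: 3.63
position: [545.6, -113.6, 50.6]
orientation: [[0.183, 0.983, 0.004], [0.983, -0.183, -0.007], [-0.006, 0.006, -1.0]]
wrist_force: [-0.8, -7.2, 3.8]
width: 0.54
finger_force: 4.2
```

>>> {"name": "step_arm", "arguments": {"plan": [[0.0018,0.0098,0,0,0,0],[0.0036,0.0197,0,0,0,0],[0.0054,0.0295,0,0,0,0],[0.0072,0.0394,0,0,0,0],[0.0072,0.0394,0,0,0,0]]}}

```text
time_s: 4.05
position: [553.4, -71.3, 50.6]
orientation: [[0.181, 0.984, 0.005], [0.984, -0.181, -0.003], [-0.002, 0.006, -1.0]]
wrist_force: [-0.7, -1.2, 6.5]
width: 0.542
finger_force: 3.0
```

```bash
python3 m.py 3
```

```text
4.05 [553.4 -71.3  50.6] [-27.7 -13. ] [-0.7 -1.2  6.5]
top bar 576 x [-77.8 -66.1 -54.3] y [-134.9  129.3] z [49.9 51.7 53.  54.4 56.4]
top rack 212 [ 47.6 109.4]
scene bar 813 x [-78.2 -63.1 -48.8] y [-135.   131.9] z [47.9 50.1 51.6 53.  55.2]
scene rack 309 [ -0.2 108.8]
```

>>> {"name": "step_arm", "arguments": {"plan": [[0.0014,0.0098,-0.002,0,0,0],[0.003,0.0215,-0.002,0,0,0],[0.0055,0.034,-0.002,0,0,0],[0.0078,0.0467,-0.002,0,0,0],[0.009,0.054,-0.002,0,0,0]]}}

```text
time_s: 4.57
position: [562.8, -19.1, 49.3]
orientation: [[0.182, 0.983, 0.006], [0.983, -0.182, -0.006], [-0.005, 0.008, -1.0]]
wrist_force: [-1.8, -8.2, 7.2]
width: 0.542
finger_force: 4.9
```

```bash
python3 m.py 4
```

```text
4.5667 [562.8 -19.1  49.3] [-27.8  40.1] [-1.8 -8.2  7.2]
top bar 620 x [-78.9 -66.5 -54.5] y [-134.8  127.2] z [48.3 50.3 51.6 52.9 54.7]
top rack 185 [ 81.6 232.8]
scene bar 818 x [-78.5 -63.4 -48.9] y [-134.7  131.9] z [46.1 48.7 50.2 51.7 54.2]
scene rack 291 [ 54.  162.7]
```

>>> {"name": "step_arm", "arguments": {"plan": [[0.0018,0.0118,0,0,0,0],[0.004,0.0256,0,0,0,0],[0.0065,0.0394,0,0,0,0],[0.0085,0.0492,0,0,0,0],[0.0095,0.0541,0,0,0,0]]}}

```text
time_s: 5.08
position: [572.0, 35.4, 49.0]
orientation: [[0.181, 0.983, 0.006], [0.983, -0.181, -0.006], [-0.005, 0.007, -1.0]]
wrist_force: [-1.1, -8.1, 7.8]
width: 0.536
finger_force: 5.0
```

```bash
python3 m.py 5
```

```text
5.0833 [572.   35.4  49. ] [-28.5  95.3] [-1.1 -8.1  7.8]
top bar 771 x [-79.  -66.6 -54.3] y [-134.2  127.2] z [48.1 50.  51.2 52.7 54.7]
top rack 147 [145.2 233.1]
scene bar 819 x [-79.1 -63.  -48.5] y [-134.9  131.1] z [46.3 48.5 50.1 51.5 53.8]
scene rack 233 [109.  216.6]
```

Rack centre is at about +163 mm with the gate still down. I'll back off a little, then lift.

>>> {"name": "step_arm", "arguments": {"plan": [[-0.0009,-0.0049,0,0,0,0],[-0.0014,-0.0079,0,0,0,0],[-0.0014,-0.0079,0,0,0,0],[-0.0014,-0.0079,0.012,0,0,0],[-0.0014,-0.0079,0.03,0,0,0]]}}

```text
time_s: 5.6
position: [569.2, 29.3, 76.6]
orientation: [[0.182, 0.983, 0.002], [0.983, -0.182, -0.0], [-0.0, 0.002, -1.0]]
wrist_force: [3.3, -0.5, 1.6]
width: 0.539
finger_force: 1.4
```

>>> {"name": "step_arm", "arguments": {"plan": [[0,0,0.025,0,0,0],[0,0,0.06,0,0,0],[0,0,0.09,0,0,0],[0,0,0.11,0,0,0],[0,0,0.11,0,0,0]]}}

```text
time_s: 6.02
position: [571.4, 29.2, 193.4]
orientation: [[0.182, 0.983, 0.013], [0.983, -0.182, -0.001], [0.001, 0.013, -1.0]]
wrist_force: [1.0, 0.5, 1.3]
width: 0.541
finger_force: 0.0
```

```bash
python3 m.py 6
```

```text
6.0167 [571.4  29.2 193.4] [-28.   89.1] [1.  0.5 1.3]
top bar 680 x [-66.2 -54.9 -43.3] y [-133.8  127.7] z [88.  90.9 93.3 95.6 98.7]
top rack 207 [114.6 230.6]
scene bar 978 x [-64.1 -51.9 -40.5] y [-133.8  129.8] z [85.8 89.4 91.9 94.4 97.2]
scene rack 250 [108.7 216.6]
```

View pics/scene6.png

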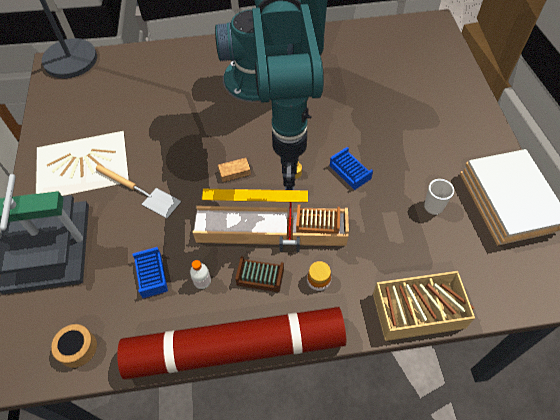

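The rack (row 220, col 319) is past the red gate (col 291). The gate is up, the bar is back at its shut height, and the other things on the bench have not moved.

>>> {"name": "step_arm", "arguments": {"plan": [[0,0,0,0,0,0],[0,0,0,0,0,0],[0,0,0,0,0,0]]}}

```text
time_s: 6.37
position: [567.5, 29.3, 183.6]
orientation: [[0.182, 0.983, -0.004], [0.983, -0.182, 0.0], [-0.001, -0.004, -1.0]]
wrist_force: [0.2, -0.8, 0.4]
width: 0.542
finger_force: 0.0
```

```bash
python3 -c "
from plant import ctrl
print(ctrl.job_done())"
```

```text
the job is handed in; nothing more can be done
None
```

I pushed the rack past the gate with the bar held down, then released the bar; the last camera check put the rack about 73 mm beyond the gate line with the gate up, and I handed the job in at about 6.4 s (no verdict came back).

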